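# Close the shaver dock: dial to three pips, snap cap pressed home

## Task

Shut the shaver's cleaning dock for storage: first turn its dial to the mark with three raised pips, then take the small ribbed round cap from the counter, put it over the dock's stud and press it straight down past the click until it sits fully home on the metal collar. Finish without letting go: the gripper stays on the cap and keeps pressing it firmly down. Leave the other things on the counter where they are.

Things in the scene. Friction and masses are not known exactly. Their poses are not given: they have to be found in the camera images.
- dock: Grey low box, a shaver's cleaning dock, fixed to the counter: 130 (x) x 240 (y) x 45 mm high. Origin: centre of its underside. The black dial is on its top towards +y (axis at x -8, y +68 mm in this frame), the steel stud towards -y (x 0, y -68 mm). Its yaw varies.
- dial_grip (a point): Grip point on the dial's axis, 26 mm above the dock's top (71 mm above the counter). The dial: black disc, radius 26 mm, 8 mm high, with an upright bar 42 mm long (along this point's x), 11 mm thick (its y), reaching from 8 to 32 mm above the dock's top. A white nose on the disc's rim and a white line on the bar mark the +x end: the pointer.
- dial (a joint): Dial angle, rad, growing clockwise seen from above. Four detents, each marked by white raised pips on the dock 43 mm from the axis: one pip at 0, two at 0.6, three at 1.2, four at 1.8. The pointer's yaw in the dock's frame is 0.9 minus this angle. Range -0.15 to 1.95. About 0.06 N m turns it past a detent; let go near a mark it settles there.
- cap: Loose round black cap, ribbed side, small steel disc on its flat top, standing open side down: 44 mm across, 36 mm high, about 45 g. Origin: centre of its underside (the rim), z up through the closed top. Inside: at the bottom a lip 3 mm thick of bore 24 mm, above it a bore of 32 mm, 27 mm deep. Its turn about its axis does not matter.
- collar: Flat steel ring on the dock round the stud, 48 mm across, 4 mm high, its top 49 mm above the counter. Origin: centre of its underside. The cap's rim rests on it when fully home.
- seat (a point): Centre of the collar's flat top, 49 mm above the counter, z up: the cap's origin when fully home. The stud rises 23 mm from here, 22 mm thick up to 15 mm, then tapering.
- stud_tip (a point): Tip of the steel stud, 72 mm above the counter. Four sprung balls stand 3.5 mm out of the stud, 7.4 mm above the seat: the cap's rim meets them 11 to 12 mm above home, takes about 6 to 10 N to push over them, then the force drops suddenly (the balls draw it down) till it meets the collar, held there by its lip.
- jar_lid: Loose flat dark wooden jar lid, 68 mm across, 19 mm high; not the cap. Origin: centre of its underside. To be left alone.
- tumbler: Black ceramic tumbler, 76 mm across, 100 mm high. Origin: centre of its underside. To be left alone.
- dish: Gold-tone dish with hoop earrings, 100 mm across, 16 mm high. Origin: centre of its underside. To be left alone.
- comb: Rectangular wooden comb, 41 x 170 x 8 mm, long side along its y. Origin: centre of its underside. To be left alone.

How it is judged:
By the outcome, as a careful person would: the job done as asked, in the order asked, and still so for the second after the job is handed in, while the arm keeps its last pose, push and grip.
It also fails if it takes over 61 s, if anything falls off the work surface, if the arm or the gripper's body presses on something with over 40 N, if the wrist force passes 120 N, or if a joint passes its speed limit or range.

## Robot

A 6-joint arm with a two-finger parallel gripper is mounted at the origin on the work surface. World frame = base frame: x ahead of the robot, y to its left, z up, the work surface at z = 0. Lengths are in mm, angles in rad, forces in N, time in s.
With the tool pointing down it reaches from about 350 to 875 mm from the base axis. Payload 4.2 kg.
Tool frame: the origin (TCP) lies at the very end of the fingers, on their centre line; the grasp point (between the pads) lies arm.grip_point_offset behind it (arm.grip_point_offset is the distance from the TCP to the grasp point, in mm); z points along the fingers, y is the line along which they close (so a half turn about z gives the same grasp; the last joint's range is limited). The gripper opens to 85 mm and grips with 20 to 120 N. Pads are 22 mm wide; open, the fingers measure 114 mm over their backs; the gripper's body (76 mm by 85 mm) begins 54 mm behind the grasp point. The pads swing forward as they close: fully open they stand 13 mm farther back than shut.
Start: joints at [-0.869, 0.385, 0.008, 0, -1.194, -0.259], TCP at [267.806, -564.694, 231.312] pointing down, gripper open.
Joint ranges: [-3.14, 3.14], [-1.21, 2.06], [-1.07, 1.41], [-3.16, 2.05], [-2.99, -0.16], [-3.1, 3.1]. Speed limits (rad/s): [2.79, 2.79, 3.14, 3.14, 3.14, 3.14].

## Interface

Orientations are given as a unit quaternion [x, y, z, w].
In Python, from bench import arm, cams, ticket gives the robot as it stands.
- The arm moves only by the tool servo_tool, never from a script. Its argument "commands" is a list that holds one entry, the list of rows, each a list of 7 numbers: the closure in counts, from 0 (fully open) to 255 (shut), then the shift along the tool's x, y, z in m, then the turn, a rotation vector about the tool's x, y, z in degrees. In form: [[[grip, x, y, z, ax, ay, az], ...]]. A call has 1 to 10 rows; each row shifts and turns the commanded pose from where the row before left it, along the tool's axes as they then stand; what a row does not reach is not made up. A row lasts 1/12 s, in which the tool goes at most 41.7 mm and 7.16 degrees, less where a joint would pass 70% of its speed; a pose out of reach is approached as far as the arm can. A call with a gripper value outside its range is refused whole. The fingers move at their own pace and stop on an object; the grip force is fixed at half the most. Time passes only in rows, so rows that do not move let the fingers close. It gives the time, the measured TCP pose, the force, the opening and the grip force at its end, in the units of the state.
- arm.read_state(): the state, without advancing time (a new reading comes with each control period).
- cams.get_image(name): name is "scene" or "top" or "wrist"; returns a dict with "frame" (420x560x3 uint8, blue, green, red), "K" (3x3 intrinsics, pixels), "T" (4x4, takes a point from camera to world coordinates). Camera axes: x right, y up, looking along -z (the intrinsics and any distortion apply to the point x, -y, -z); pixel columns grow to the right and rows downward; lengths in mm; the calibration is good to about 2 mm. A picture is of the moment at which its call begins. There is no depth.
- ticket.job_done(): hands the job in; it is judged then, once.
The state is a dict: "clock": time; "joints": joint angles; "joint_vel": joint speeds; "joint_efforts": joint torques, N m; "position": TCP position; "ee_rot": TCP orientation; "contact_force": force on the tool from outside, world axes, zero at the start; "wrist_torque": the same for the moment, N m; "gripper_width": finger opening in mm; "grasp_force": force on a finger pad.
Only numpy, scipy, OpenCV 4.12 (cv2) and the standard library are available. Lean on these libraries where they do the work, as an engineer would, in place of code of your own. Each camera call takes 0.05 s, during which the arm holds its last target. There are 200 camera calls.

## Working session

There is one attempt and no reset: what is moved stays moved. The work goes in short steps, Python scripts to look and compute and a tool call to move; the robot and the scene stay as the last step left them, time stands still between calls to the robot, and variables do not carry over. Pictures are saved under pics/ and viewed, at most 10 in all, crops included, and the job is handed in when it is done.

Besides the shell and the picture viewer there is one more tool, called after "Call:" as name([rows], argument=value, ...), one row to a line, values as JSON. servo_tool: Moves the arm, as the interface text tells. Its arguments: {"type":"object","properties":{"commands":{"type":"array","items":{"type":"array","items":{"type":"array","items":{"type":"number"}}}}},"required":["commands"]}

```bash
mkdir -p pics; cat > h.py <<'E'
import numpy as np, cv2
from bench import arm, cams, ticket
def ray(im,u,v):
    d=np.linalg.solve(im['K'],[u,v,1.]); d=np.array([d[0],-d[1],-d[2]])
    return im['T'][:3,3], im['T'][:3,:3]@d
def onz(im,u,v,z):
    o,d=ray(im,u,v); return (o+d*(z-o[2])/d[2])
def proj(im,p):
    q=np.linalg.inv(im['T'])@np.r_[p,1]; q=im['K']@[q[0],-q[1],-q[2]]; return q[:2]/q[2]
E
python3 - <<'E'
from h import *
for n in ['top','scene']:
    im=cams.get_image(n); cv2.imwrite(f'pics/{n}0.png',im['frame']); print(n,im['K'],im['T'].round(3), [k for k in im])
s=arm.read_state(); print(s, arm.grip_point_offset)
E
```

```text
top [[508.53611355   0.         272.82432939]
 [  0.         508.53611355 200.3435161 ]
 [  0.           0.           1.        ]] [[-2.300000e-02  9.960000e-01 -8.200000e-02  4.280890e+02]
 [-1.000000e+00 -2.200000e-02  5.000000e-03  1.936300e+01]
 [ 3.000000e-03  8.200000e-02  9.970000e-01  1.414014e+03]
 [ 0.000000e+00  0.000000e+00  0.000000e+00  1.000000e+00]] ['frame', 'K', 'T']
scene [[462.15369673   0.         274.38196449]
 [  0.         462.15369673 208.69218673]
 [  0.           0.           1.        ]] [[ 7.09000e-01 -5.60000e-01  4.30000e-01  9.68105e+02]
 [ 7.06000e-01  5.69000e-01 -4.23000e-01 -4.30435e+02]
 [-8.00000e-03  6.03000e-01  7.98000e-01  9.27065e+02]
 [ 0.00000e+00  0.00000e+00  0.00000e+00  1.00000e+00]] ['frame', 'K', 'T']
{'clock': 0.1, 'joints': array([-8.69387524e-01,  3.85491128e-01,  6.75600691e-03, -4.10659545e-04,
       -1.19402276e+00, -2.58598472e-01]), 'joint_vel': array([ 0.00055655, -0.0011995 ,  0.00229434,  0.00295555,  0.00152228,
       -0.00012197]), 'joint_efforts': array([-3.31580559e-04, -3.93320704e+01,  1.88929385e+01,  4.19788599e+00,
       -2.54857572e-03, -4.48874303e-06]), 'position': array([ 267.5813738 , -564.23965328,  230.32513628]), 'ee_rot': array([-2.19526710e-01,  9.75605978e-01,  9.58073487e-04, -2.83619329e-04]), 'contact_force': array([ 0.36133542, -1.01598738, -0.28699455]), 'wrist_torque': array([-0.00986455,  0.02857454,  0.025015  ]), 'grasp_force': 0.0, 'gripper_width': 85.55698453443614} 18.700000000000003
```

View pics/top0.png

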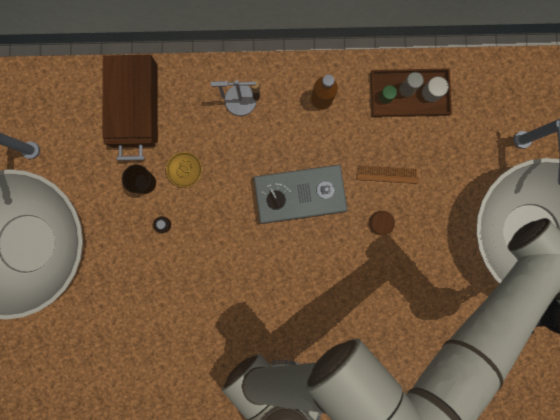

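View pics/scene0.png

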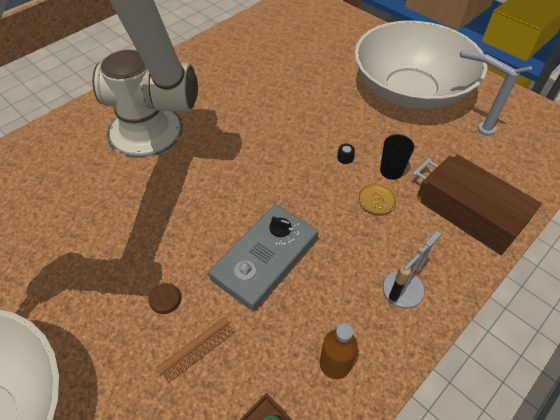

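The top view shows the dial near (276,199), the stud at (326,190), the cap at (162,225) and the wooden lid at (382,222). The scene view shows the cap at (346,153), the dial at (280,227) and the collar at (245,269). Next I'll measure and view an enlarged crop.

```bash
python3 - <<'E'
from h import *
t=cams.get_image('top'); s=cams.get_image('scene')
a=cv2.resize(t['frame'][155:235,245:355],None,fx=5,fy=5,interpolation=cv2.INTER_CUBIC)
b=cv2.resize(s['frame'][200:300,210:320],None,fx=5,fy=5,interpolation=cv2.INTER_CUBIC)
c=np.zeros((500,800,3),np.uint8);c[:290,:400]=cv2.resize(a,(400,290));c[:364,400:]=cv2.resize(b,(400,364))
cv2.imwrite('pics/c1.png',c)
# dock outline: grey-bluish region
hsv=cv2.cvtColor(t['frame'],cv2.COLOR_BGR2HSV)
m=((hsv[...,0]>75)&(hsv[...,0]<130)&(hsv[...,2]>50)).astype(np.uint8); m[:150]=0;m[235:]=0;m[:,:240]=0;m[:,360:]=0
m=cv2.morphologyEx(m,cv2.MORPH_CLOSE,np.ones((9,9)))
cs=max(cv2.findContours(m,0,2)[0],key=cv2.contourArea); box=cv2.boxPoints(cv2.minAreaRect(cs))
P=np.array([onz(t,u,v,45) for u,v in box]); print(box,P.round(1)); print(P.mean(0),[np.linalg.norm(P[i]-P[i-1]).round(1) for i in range(4)])
d=[P[i]-P[i-1] for i in range(4) if np.linalg.norm(P[i]-P[i-1])>180]; print('long yaw',[np.degrees(np.arctan2(x[1],x[0])) for x in d])
for n,u,v,z in [('stud',326,190,60),('dial',276,199,60),('cap',162,225,30)]: print(n,onz(t,u,v,z))
# cap: dark blob + steel disc top
g=cv2.cvtColor(t['frame'],cv2.COLOR_BGR2GRAY); r=g[205:245,142:182]
mm=(r>90)&(hsv[205:245,142:182,1]<80); ys,xs=np.nonzero(mm); print('disc',xs.mean()+142,ys.mean()+205,len(xs), onz(t,xs.mean()+142,ys.mean()+205,36))
g2=cv2.cvtColor(s['frame'],cv2.COLOR_BGR2HSV)[138:165,334:360]
mm=(g2[...,2]>90)&(g2[...,1]<80); ys,xs=np.nonzero(mm); print('disc',xs.mean()+334,ys.mean()+138,len(xs), onz(s,xs.mean()+334,ys.mean()+138,36))
E
```

```text
[[317. 181.]
 [333. 181.]
 [333. 198.]
 [317. 198.]] [[ 590.8 -108.    45. ]
 [ 589.8 -151.4   45. ]
 [ 543.6 -149.9   45. ]
 [ 544.6 -106.6   45. ]]
[ 567.19800652 -128.95030055   45.        ] [np.float64(46.3), np.float64(43.4), np.float64(46.3), np.float64(43.3)]
long yaw []
stud [ 564.23744437 -129.95843599   60.        ]
dial [543.07310432   4.41806123  60.        ]
cap [481.67482641 315.54486081  30.        ]
disc 160.5 224.13793103448276 58 [483.86673044 318.30632714  36.        ]
disc 346.2340425531915 148.4468085106383 47 [482.39228153 319.92328847  36.        ]
```

View pics/c1.png

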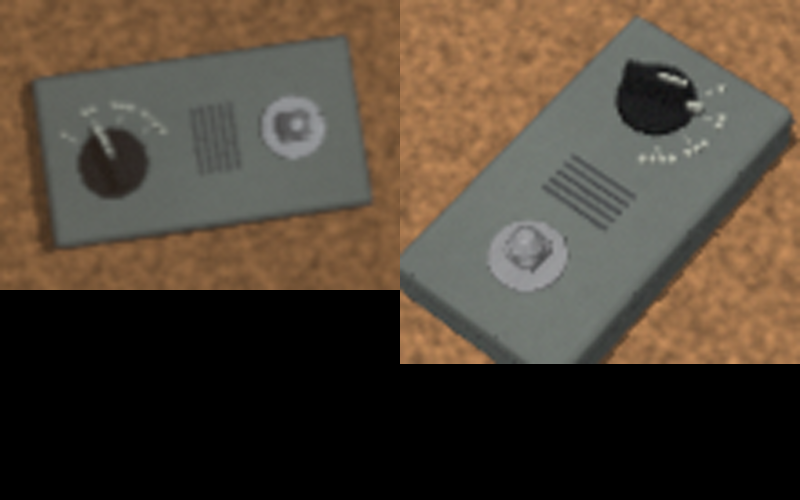

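```bash
cat > geo.py <<'E'
from h import *
t=cams.get_image('top')
cr=lambda x,y:(245+x/3.636-.4,155+y/3.625-.4)
C=np.array([onz(t,*cr(*p),45)[:2] for p in [(33,82),(347,36),(372,204),(55,247)]])
e=(C[0]+C[3]-C[1]-C[2])/2  # dock +y
f=(C[0]+C[1]-C[2]-C[3])/2  # dock +x
yaw1=np.arctan2(-e[0],e[1]); yaw2=np.arctan2(f[1],f[0])
print('sizes',np.linalg.norm(e),np.linalg.norm(f),'yaw',yaw1,yaw2,'ctr',C.mean(0))
dial=onz(t,*cr(113,162),53)[:2]; col=onz(t,*cr(293,127),49)[:2]; print('dial',dial,'collar',col)
y=yaw1; R=np.array([[np.cos(y),-np.sin(y)],[np.sin(y),np.cos(y)]])
print('pred',C.mean(0)+R@[-8,68],C.mean(0)+R@[0,-68], 'axis yaw from d-c', np.arctan2(*(dial-col)[[0,1]])*-1, 'expected offset',np.arctan2(8,136), 'dist', np.linalg.norm(dial-col))
a=onz(t,*cr(112,155),77);b=onz(t,*cr(95,122),77);v=b-a
print('pointer yaw dock',np.arctan2(v[1],v[0])-y,np.linalg.norm(v))
E
python3 geo.py; python3 - <<'E'
from h import *
s=arm.read_state()
from scipy.spatial.transform import Rotation as R
print(R.from_quat(s['ee_rot']).as_matrix().round(3),s['joints'].round(3))
E
```

```text
sizes 237.22020925285167 125.91603392237765 yaw 0.11863738036642787 0.11209582096910055 ctr [557.13042439 -61.32009329]
dial [542.90638548   5.22331982] collar [ 566.38399932 -128.99769106]
pred [541.13822693   5.25504937] [ 565.17885516 -128.84211016] axis yaw from d-c 0.1731656903892321 expected offset 0.058755822715722696 dist 136.25886434678884
pointer yaw dock 0.3312614012451769 27.12649213980214
[[-0.904 -0.428 -0.001]
 [-0.428  0.904  0.001]
 [ 0.     0.001 -1.   ]] [-0.869  0.385  0.007 -0.    -1.194 -0.259]
```

The dock yaw is about 0.115, the dial sits at (542,5) on two pips, the collar is at (566,-129) and the cap at (483,319). The measured sizes agree with the given ones, so I'm moving over the dial.

Call:
servo_tool([
  [[0, -0.0246, 0.0198, 0, 0, 0, 0], [0, -0.0246, 0.0198, 0, 0, 0, 0], [0, -0.0246, 0.0198, 0, 0, 0, 0], [0, -0.0246, 0.0198, 0, 0, 0, 0], [0, -0.0246, 0.0198, 0, 0, 0, 0], [0, -0.0246, 0.0198, 0, 0, 0, 0], [0, -0.0246, 0.0198, 0, 0, 0, 0], [0, -0.0246, 0.0198, 0, 0, 0, 0], [0, -0.0246, 0.0198, 0, 0, 0, 0], [0, -0.0246, 0.0198, 0, 0, 0, 0]],
])

```text
clock: 1.08
position: [405.6, -278.9, 231.4]
ee_rot: [-0.22, 0.976, -0.0, 0.0]
contact_force: [0.9, -0.3, -0.0]
gripper_width: 85.6
grasp_force: 0.0
```

Call:
servo_tool([
  [[0, -0.0246, 0.0198, 0, 0, 0, 1.5], [0, -0.0246, 0.0198, 0, 0, 0, 0], [0, -0.0246, 0.0198, 0, 0, 0, 0], [0, -0.0246, 0.0198, 0, 0, 0, 0], [0, -0.0246, 0.0198, 0, 0, 0, 0], [0, -0.0246, 0.0198, 0, 0, 0, 0], [0, -0.0246, 0.0198, 0, 0, 0, 0], [0, -0.0246, 0.0198, 0, 0, 0, 0], [0, 0, 0, 0, 0, 0, 0], [0, 0, 0, 0, 0, 0, 0]],
])

```text
clock: 1.92
position: [520.8, -54.1, 231.0]
ee_rot: [-0.208, 0.978, 0.0, -0.0]
contact_force: [-0.5, -0.2, 0.1]
gripper_width: 85.3
grasp_force: 0.0
```

```bash
cat >> h.py <<'E'
from scipy.spatial.transform import Rotation as Ro
def rel(x,y,z,s=None):
    s=s or arm.read_state(); M=Ro.from_quat(s['ee_rot']).as_matrix()
    return (M.T@(np.array([x,y,z])-s['position'])).round(1)
def toolyaw():
    M=Ro.from_quat(arm.read_state()['ee_rot']).as_matrix(); return M.round(3), np.arctan2(M[1,0],M[0,0])
E
python3 - <<'E'
from h import *
w=cams.get_image('wrist'); cv2.imwrite('pics/w1.png',w['frame']); s=arm.read_state()
print(s['clock'],s['position'],toolyaw(),rel(542.5,5,58))
for p in [(542.5,5,53),(542.5,5,77),(566,-129,72),(566,-129,49)]: print(p,proj(w,p))
E
```

```text
1.9667 [520.27480496 -55.02060473 231.01117013] (array([[-0.914, -0.406, -0.001],
       [-0.406,  0.914, -0.   ],
       [ 0.001,  0.   , -1.   ]]), np.float64(-2.7237615850879684)) [-44.8  45.8 173. ]
(542.5, 5, 53) [328.69948013 231.09440418]
(542.5, 5, 77) [331.86985207 239.99564674]
(566, -129, 72) [194.26242013 205.78153364]
(566, -129, 49) [200.13440003 199.31554096]
```

View pics/w1.png

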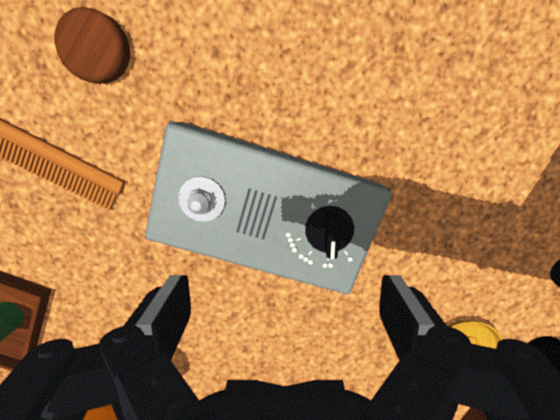

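The wrist view puts the dial disc at about (329,229) and the collar at (201,199), within a pixel or two of the projections. The pointer line runs (332,241)-(333,258), towards the two pips. I'll refine these quickly and then move.

```bash
python3 - <<'E'
from h import *
w=cams.get_image('wrist'); f=w['frame']; g=f.max(2)
m=np.zeros(g.shape,np.uint8); m[195:260,295:365]=(g[195:260,295:365]<45)
cs=max(cv2.findContours(m,0,2)[0],key=cv2.contourArea); c,r=cv2.minEnclosingCircle(cs); print('disc',c,r,onz(w,*c,53))
m=np.zeros(g.shape,np.uint8); m[238:262,325:341]=(f.min(2)[238:262,325:341]>140); m[260:]=0
ys,xs=np.nonzero(m); print(len(xs),xs.min(),xs.max(),ys.min(),ys.max())
p=np.polyfit(ys,xs,1); A=onz(w,np.polyval(p,238),238,77);B=onz(w,np.polyval(p,258),258,77); v=B-A; print('ptr yaw',np.arctan2(v[1],v[0]))
hs=cv2.cvtColor(f,cv2.COLOR_BGR2HSV); m=np.zeros(g.shape,np.uint8); m[170:230,172:230]=(hs[170:230,172:230,2]>190)&(hs[170:230,172:230,1]<25)
cs=max(cv2.findContours(m,0,2)[0],key=cv2.contourArea); (c,ax,an)=cv2.fitEllipse(cv2.convexHull(cs)); print('collar',c,ax,onz(w,*c,49), w['K'][0,0])
s=arm.read_state(); print(s['position'],rel(542.5,5,58))
E
```

```text
disc (330.4185791015625, 232.01791381835938) 25.598085403442383 [542.22049409   6.15700776  53.        ]
97 325 340 242 259
ptr yaw 0.40027931541834644
collar (201.33380126953125, 199.9346160888672) (43.60480880737305, 47.359500885009766) [ 565.45718326 -128.64616339   49.        ] 329.2633288954316
[520.0062649  -55.66231098 231.1175984 ] [-45.2  46.3 173.1]
```

Call:
servo_tool([
  [[0, -0.0226, 0.0231, 0, 0, 0, 0], [0, -0.0226, 0.0231, 0, 0, 0, 0], [60, 0, 0, 0.033, 0, 0, 0], [60, 0, 0, 0.033, 0, 0, 0], [60, 0, 0, 0.033, 0, 0, 0], [60, 0, 0, 0.026, 0, 0, 0], [60, 0, 0, 0, 0, 0, 0], [60, 0, 0, 0, 0, 0, 0], [60, 0, 0, 0, 0, 0, 0]],
])

```text
clock: 2.77
position: [544.2, 4.5, 108.1]
ee_rot: [-0.207, 0.978, -0.0, 0.001]
contact_force: [0.3, -0.1, 1.4]
gripper_width: 65.4
grasp_force: 0.0
```

```bash
python3 - <<'E'
from h import *
w=cams.get_image('wrist'); cv2.imwrite('pics/w2.png',w['frame']); s=arm.read_state()
print(s['clock'],s['position'],s['gripper_width'],toolyaw()[1],rel(542.3,5,58))
E
```

```text
2.8167 [544.53565733   4.7721502  108.57305657] 65.11967494243858 -2.725331487508543 [ 2.2  1.2 50.6]
```

View pics/w2.png

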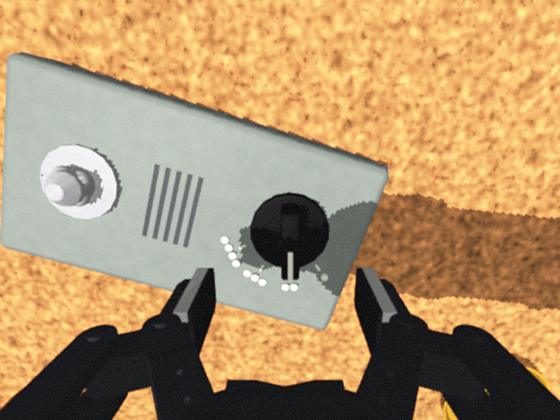

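The bar stands at column 290, between the fingers (about 205 and 365) and in line with the tool. The pointer is on two pips. I'll descend and close.

Call:
servo_tool([
  [[60, 0.002, 0.001, 0.02, 0, 0, 0], [60, 0, 0, 0.02, 0, 0, 0], [60, 0, 0, 0.01, 0, 0, 0], [255, 0, 0, 0, 0, 0, 0], [255, 0, 0, 0, 0, 0, 0], [255, 0, 0, 0, 0, 0, 0], [255, 0, 0, 0, 0, 0, 0], [255, 0, 0, 0, 0, 0, 0], [255, 0, 0, 0, 0, 0, 0], [255, 0, 0, 0, 0, 0, 0]],
])

```text
clock: 3.65
position: [541.4, 6.2, 57.9]
ee_rot: [-0.207, 0.978, 0.0, 0.001]
contact_force: [-2.7, 5.5, 4.4]
gripper_width: 9.6
grasp_force: 61.3
```

Call:
servo_tool([
  [[255, 0, 0, 0, 0, 0, 4.3], [255, 0, 0, 0, 0, 0, 4.3], [255, 0, 0, 0, 0, 0, 4.3], [255, 0, 0, 0, 0, 0, 4.3], [255, 0, 0, 0, 0, 0, 4.3], [255, 0, 0, 0, 0, 0, 4.3], [255, 0, 0, 0, 0, 0, 4.3], [255, 0, 0, 0, 0, 0, 4.3], [255, 0, 0, 0, 0, 0, 0], [255, 0, 0, 0, 0, 0, 0]],
])

```text
clock: 4.48
position: [541.3, 6.5, 57.9]
ee_rot: [0.092, 0.996, 0.001, 0.001]
contact_force: [-2.0, 6.3, 5.0]
gripper_width: 9.5
grasp_force: 61.4
```

```bash
python3 -c "
from h import *
s=arm.read_state(); print(toolyaw()[1]+np.pi-.115, s['wrist_torque'],s['contact_force'],s['gripper_width'])"
```

```text
5.984837636703756 [1.6674943  0.88427127 0.0284006 ] [-2.01830259  6.32666622  5.02564811] 9.548042427307157
```

Tool yaw in the dock frame is -0.298, against a target of -0.3. I'll release, rise and check.

Call:
servo_tool([
  [[60, 0, 0, 0, 0, 0, 0], [60, 0, 0, 0, 0, 0, 0], [60, 0, 0, 0, 0, 0, 0], [60, 0, 0, 0, 0, 0, 0], [60, 0, 0, 0, 0, 0, 0], [0, 0, 0, -0.025, 0, 0, 0], [0, 0, 0, -0.025, 0, 0, 0], [0, 0, 0, -0.025, 0, 0, 0], [0, 0, 0, -0.025, 0, 0, 0], [0, 0, 0, 0, 0, 0, 0]],
])

```text
clock: 5.32
position: [544.1, 5.4, 161.8]
ee_rot: [0.091, 0.996, 0.001, 0.005]
contact_force: [1.2, -1.1, 0.9]
gripper_width: 85.1
grasp_force: 0.0
```

```bash
python3 - <<'E'
from h import *
w=cams.get_image('wrist'); cv2.imwrite('pics/w3.png',w['frame']); s=arm.read_state()
print(s['clock'],s['position'],toolyaw(),rel(483,319,160))
f=w['frame'];x,y=map(int,proj(w,(542,5,53))); print(x,y)
E
```

```text
5.3667 [542.56609973   5.35349298 159.27089674] (array([[-0.983,  0.183,  0.006],
       [ 0.183,  0.983,  0.001],
       [-0.006,  0.003, -1.   ]]), np.float64(2.9579124395826497)) [115.8 297.5  -0.7]
284 206
```

View pics/w3.png

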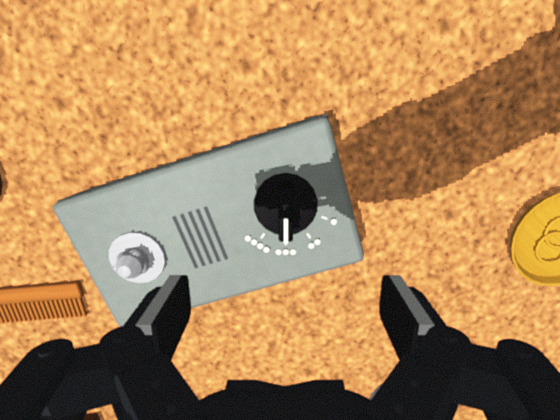

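The pointer line (285,220)-(286,240) points at the three pips at (286,252). On to the cap.

Call:
servo_tool([
  [[0, 0.0116, 0.0297, 0, 0, 0, 0], [0, 0.0116, 0.0297, 0, 0, 0, 0], [0, 0.0116, 0.0297, 0, 0, 0, 0], [0, 0.0116, 0.0297, 0, 0, 0, 0], [0, 0.0116, 0.0297, 0, 0, 0, 0], [0, 0.0116, 0.0297, 0, 0, 0, 0], [0, 0.0116, 0.0297, 0, 0, 0, 0], [0, 0.0116, 0.0297, 0, 0, 0, 0], [0, 0.0116, 0.0297, 0, 0, 0, 0], [0, 0.0116, 0.0297, 0, 0, 0, 0]],
])

```text
clock: 6.2
position: [479.9, 319.2, 155.0]
ee_rot: [0.092, 0.996, -0.001, -0.001]
contact_force: [0.1, -0.1, 0.7]
gripper_width: 85.5
grasp_force: 0.0
```

Call:
servo_tool([
  [[0, 0, 0, 0, 0, 0, 0], [0, 0, 0, 0, 0, 0, 0], [0, 0, 0, 0, 0, 0, 0], [0, 0, 0, 0, 0, 0, 0]],
])

```text
clock: 6.53
position: [480.8, 317.1, 155.6]
ee_rot: [0.092, 0.996, -0.001, -0.001]
contact_force: [-0.5, -0.5, 0.3]
gripper_width: 85.4
grasp_force: 0.0
```

```bash
python3 - <<'E'
from h import *
w=cams.get_image('wrist'); cv2.imwrite('pics/w4.png',w['frame']); s=arm.read_state()
x,y=proj(w,(483,319,36)); print(x,y); x,y=int(x),int(y)
h=cv2.cvtColor(w['frame'],cv2.COLOR_BGR2HSV); o=30
r=h[y-o:y+o,x-o:x+o]; m=((r[...,1]<60)&(r[...,2]>110)).astype(np.uint8); cs=max(cv2.findContours(m,0,2)[0],key=cv2.contourArea)
(u,v),rr=cv2.minEnclosingCircle(cs); P=onz(w,u+x-o,v+y-o,36); print(u+x-o,v+y-o,rr,P)
print(s['clock'],s['position'],toolyaw(),rel(P[0],P[1],5))
E
```

```text
288.3269390269527 208.48855367020832
288.5 209.0 14.8071928024292 [483.46373384 319.06143855  36.        ]
6.5833 [481.04001978 316.98685899 155.91229098] (array([[-0.983,  0.184, -0.001],
       [ 0.184,  0.983, -0.001],
       [ 0.001, -0.001, -1.   ]]), np.float64(2.956337935583617)) [ -2.1   2.6 150.9]
```

View pics/w4.png

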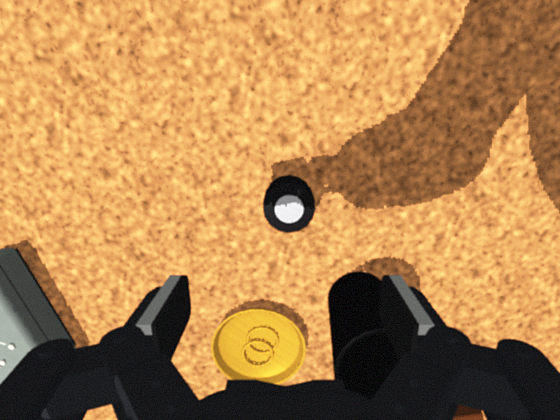

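The cap's disc is at (288.5,209), which gives (483.4,319.1) and agrees with the earlier fix. The tumbler and dish are clear. I'll descend to TCP z≈3.

Call:
servo_tool([
  [[0, -0.002, 0.002, 0.03, 0, 0, 0], [0, 0, 0, 0.03, 0, 0, 0], [0, 0, 0, 0.03, 0, 0, 0], [0, 0, 0, 0.03, 0, 0, 0], [0, 0, 0, 0.015, 0, 0, 0], [0, 0, 0, 0.01, 0, 0, 0], [0, 0, 0, 0, 0, 0, 0], [0, 0, 0, 0, 0, 0, 0]],
])

```text
clock: 7.25
position: [483.9, 319.6, 11.7]
ee_rot: [0.092, 0.996, 0.0, 0.0]
contact_force: [0.3, 0.5, 0.0]
gripper_width: 85.3
grasp_force: 0.0
```

```bash
python3 -c "
from h import *
s=arm.read_state(); print(s['position'],rel(483.4,319,3),toolyaw()[0])"
```

```text
[483.89494047 319.61896379  11.67328732] [ 0.4 -0.7  8.7] [[-0.983  0.183  0.   ]
 [ 0.183  0.983  0.   ]
 [-0.     0.    -1.   ]]
```

Call:
servo_tool([
  [[0, 0, 0, 0.008, 0, 0, 0], [90, 0, 0, 0, 0, 0, 0], [90, 0, 0, 0, 0, 0, 0], [90, 0, 0, 0, 0, 0, 0], [255, 0, 0, 0, 0, 0, 0], [255, 0, 0, 0, 0, 0, 0], [255, 0, 0, 0, 0, 0, 0], [255, 0, 0, 0, 0, 0, 0], [255, 0, 0, 0, 0, 0, 0], [255, 0, 0, 0, 0, 0, 0]],
])

```text
clock: 8.08
position: [483.8, 320.5, 4.3]
ee_rot: [0.091, 0.996, 0.001, 0.001]
contact_force: [0.4, -0.4, 6.3]
gripper_width: 42.7
grasp_force: 61.3
```

Call:
servo_tool([
  [[255, 0, 0, -0.02, 0, 0, 0], [255, 0, 0, -0.03, 0, 0, 0], [255, 0, 0, -0.03, 0, 0, 0], [255, 0, 0, -0.035, 0, 0, 0], [255, 0, 0, -0.035, 0, 0, 0], [255, 0, 0, 0, 0, 0, 0], [255, 0, 0, 0, 0, 0, 0], [255, 0, 0, 0, 0, 0, 0]],
])

```text
clock: 8.75
position: [482.6, 319.5, 152.6]
ee_rot: [0.092, 0.996, -0.0, -0.001]
contact_force: [-0.3, 0.2, -1.0]
gripper_width: 42.5
grasp_force: 61.0
```

```bash
python3 -c "
from h import *
s=arm.read_state(); print(s['position'],rel(565.7,-128.9,150),toolyaw()[0],s['grasp_force'])"
```

```text
[482.60917341 319.45007848 152.59221773] [-163.9 -425.5    2.7] [[-0.983  0.183 -0.001]
 [ 0.183  0.983 -0.   ]
 [ 0.001 -0.001 -1.   ]] 60.98785042762756
```

The cap is held. I'll carry it over to the stud.

Call:
servo_tool([
  [[255, -0.0117, -0.0304, 0, 0, 0, 0], [255, -0.0117, -0.0304, 0, 0, 0, 0], [255, -0.0117, -0.0304, 0, 0, 0, 0], [255, -0.0117, -0.0304, 0, 0, 0, 0], [255, -0.0117, -0.0304, 0, 0, 0, 0], [255, -0.0117, -0.0304, 0, 0, 0, 0], [255, -0.0117, -0.0304, 0, 0, 0, 0], [255, -0.0117, -0.0304, 0, 0, 0, 0], [255, -0.0117, -0.0304, 0, 0, 0, 0], [255, -0.0117, -0.0304, 0, 0, 0, 0]],
])

```text
clock: 9.58
position: [541.6, -2.1, 151.2]
ee_rot: [0.092, 0.996, -0.001, -0.002]
contact_force: [0.2, 0.3, -0.7]
gripper_width: 42.7
grasp_force: 61.1
```

Call:
servo_tool([
  [[255, -0.0117, -0.0304, 0, 0, 0, 0], [255, -0.0117, -0.0304, 0, 0, 0, 0], [255, -0.0117, -0.0304, 0, 0, 0, 0], [255, -0.0117, -0.0304, 0, 0, 0, 0], [255, 0, 0, 0, 0, 0, 0], [255, 0, 0, 0, 0, 0, 0], [255, 0, 0, 0, 0, 0, 0], [255, 0, 0, 0, 0, 0, 0]],
])

```text
clock: 10.25
position: [565.9, -127.7, 152.2]
ee_rot: [0.091, 0.996, -0.0, -0.001]
contact_force: [0.4, 0.1, -0.7]
gripper_width: 42.7
grasp_force: 61.1
```

```bash
python3 - <<'E'
from h import *
w=cams.get_image('wrist'); cv2.imwrite('pics/w5.png',w['frame']); s=arm.read_state()
print(s['clock'],s['position'],rel(565.7,-128.9,150),toolyaw()[0],s['gripper_width'])
print(proj(w,(565.7,-128.9,49)),proj(w,(565.7,-128.9,72)),proj(w,s['position']+[0,0,32]),proj(w,s['position']-[0,0,4]))
E
```

```text
10.3 [ 566.16956336 -127.4745613   152.6125786 ] [ 0.2 -1.5  2.6] [[-0.983  0.181 -0.002]
 [ 0.181  0.983  0.   ]
 [ 0.001 -0.    -1.   ]] 42.6808418599279
[283.87971993 212.63607678] [283.79896364 222.43318742] [286.81963619 319.09332092] [286.38335878 274.46489798]
```

View pics/w5.png

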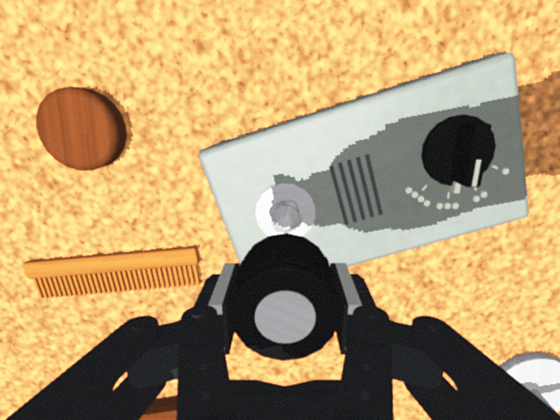

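The cap is held level above the stud: collar near (286,212), cap top disc at (286,318), the cap's near edge just under the collar. The dial's white line at (476,172) needs a numeric check for parallax.

```bash
python3 - <<'E'
from h import *
w=cams.get_image('wrist')
c=np.array([542.3,5.3])
for a in (.6,1.2):
    y=.115+.9-a; d=np.array([np.cos(y),np.sin(y)])
    print(a,'pip',proj(w,[*(c+43*d),46]).round(),'nose',proj(w,[*(c+27*d),52]).round(),'bartop +8,+21',proj(w,[*(c+8*d),77]).round(),proj(w,[*(c+21*d),77]).round())
# collar & held-cap measurements
f=w['frame']; h=cv2.cvtColor(f,cv2.COLOR_BGR2HSV); s=arm.read_state()
m=np.zeros(f.shape[:2],np.uint8); r=h[275:360,230:345]; m[275:360,230:345]=(r[...,2]>90)&(r[...,1]<60)
cs=max([k for k in cv2.findContours(m,0,2)[0] if abs(k[:,0,0].mean()-286)<20],key=cv2.contourArea)
c2,ax,_=cv2.fitEllipse(cs); print('cap disc px',c2,ax)
for z in (30,32,34): print(z,onz(w,*c2,s['position'][2]+z)-s['position'])
m=np.zeros(f.shape[:2],np.uint8); r=h[165:236,248:325]; m[165:236,248:325]=(r[...,2]>110)&(r[...,1]<28)
cs=max(cv2.findContours(m,0,2)[0],key=cv2.contourArea);(b)=cv2.boundingRect(cs);print('collar box',b)
print(proj(w,[565.7+24,-128.9,49]),proj(w,[565.7-24,-128.9,49]),proj(w,[565.7,-128.9+24,49]),proj(w,[565.7,-128.9-24,49]))
E
```

```text
0.6 pip [478. 197.] nose [474. 182.] bartop +8,+21 [483. 167.] [490. 183.]
1.2 pip [446. 206.] nose [453. 188.] bartop +8,+21 [475. 169.] [472. 188.]
cap disc px (284.7618408203125, 316.6806335449219) (52.25619125366211, 60.7567024230957)
30 [ 0.26883111 -0.71046568 30.        ]
32 [-1.12553447 -0.45461148 32.        ]
34 [-2.51990005 -0.19875729 34.        ]
collar box (248, 165, 77, 71)
[288.96633376 240.11089848] [277.81016798 182.60475934] [313.85468687 206.86104445] [253.54907043 217.41810538]
```

```bash
python3 - <<'E'
from h import *
w=cams.get_image('wrist'); f=w['frame'].astype(int)
sat=f.max(2)-f.min(2)
m=np.zeros(f.shape[:2],np.uint8); m[178:236,248:325]=(sat[178:236,248:325]<=7)
m=cv2.medianBlur(m*255,3)
cs=max(cv2.findContours(m,0,2)[0],key=cv2.contourArea); hull=cv2.convexHull(cs); print(cv2.boundingRect(cs))
print([ (f[212,x].tolist(),x) for x in (250,253,256,259,262,310,313,316,319)])
P=np.array([onz(w,x,y,49)[:2] for x,y in hull[:,0] if y<230])
from scipy.optimize import least_squares
r=least_squares(lambda q:np.hypot(*(P-q).T)-24,[565.7,-128.9],loss='soft_l1'); print(r.x,r.fun.round(1))
cv2.imwrite('pics/m5.png',cv2.resize(np.hstack([w['frame'][165:245,240:330],cv2.cvtColor(m,8)[165:245,240:330]]),None,fx=4,fy=4))
s=arm.read_state(); print(s['position'])
E
```

```text
(248, 178, 76, 58)
[([219, 225, 217], 250), ([215, 224, 216], 253), ([254, 253, 254], 256), ([253, 253, 253], 259), ([253, 252, 252], 262), ([162, 160, 159], 310), ([164, 166, 162], 313), ([124, 127, 121], 316), ([118, 126, 119], 319)]
[ 550.29066675 -128.9187705 ] [ 0.7  7.1  9.9  9.8 11.7 13.8  8.1  4.2 -0.3  1.6  1.9  1.7  1.4]
[ 566.45051399 -127.41914895  153.13428396]
```

View pics/m5.png

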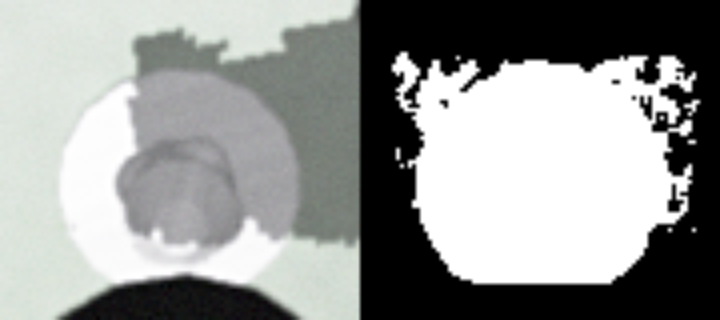

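The collar's rim points are clear in the crop: left (58,185), right (300,190), top (185,70). I'll fit a 24 mm circle to them.

```bash
python3 - <<'E'
from h import *
from scipy.optimize import least_squares
w=cams.get_image('wrist')
P=np.array([onz(w,240+x/4-.4,165+y/4-.4,49)[:2] for x,y in [(58,185),(300,190),(185,70),(100,95),(270,105),(72,240)]])
r=least_squares(lambda q:np.hypot(*(P-q).T)-24,[565.7,-128.9]); print(r.x,r.fun.round(1))
s=arm.read_state(); print(s['position'],rel(*r.x,80),rel(565.8,-128.8,80))
E
```

```text
[ 566.02584187 -128.11144257] [-0.2 -0.3 -0.3  0.2  0.2 -0.1]
[ 566.54706607 -127.48782242  153.29391121] [ 0.4 -0.7 73.3] [ 0.5 -1.4 73.3]
```

Call:
servo_tool([
  [[255, 0.0003, -0.0005, 0.02, 0, 0, 0], [255, 0, 0, 0.02, 0, 0, 0], [255, 0, 0, 0.02, 0, 0, 0], [255, 0, 0, 0.01, 0, 0, 0], [255, 0, 0, 0, 0, 0, 0], [255, 0, 0, 0, 0, 0, 0], [255, 0, 0, 0, 0, 0, 0], [255, 0, 0, 0, 0, 0, 0]],
])

```text
clock: 11.12
position: [567.3, -128.8, 84.8]
ee_rot: [0.092, 0.996, 0.0, 0.001]
contact_force: [0.2, 0.1, 0.5]
gripper_width: 42.8
grasp_force: 61.1
```

```bash
python3 - <<'E'
from h import *
P=[]
for i in range(6):
    w=cams.get_image('wrist'); s=arm.read_state(); P.append(np.r_[s['position'],s['contact_force']])
print(np.mean(P,0).round(2),np.std(P,0).round(2),toolyaw()[0])
E
```

```text
[ 5.6668e+02 -1.2889e+02  8.4180e+01  2.1000e-01 -1.8000e-01 -5.5000e-01] [0.26 0.03 0.33 0.41 0.48 0.57] [[-0.983  0.183  0.001]
 [ 0.183  0.983  0.   ]
 [-0.001  0.    -1.   ]]
```

Call:
servo_tool([
  [[255, 0.0006, 0.0002, 0.003, 0, 0, 0], [255, 0, 0, 0.003, 0, 0, 0], [255, 0, 0, 0.003, 0, 0, 0], [255, 0, 0, 0.003, 0, 0, 0], [255, 0, 0, 0, 0, 0, 0], [255, 0, 0, 0, 0, 0, 0]],
])

```text
clock: 11.92
position: [565.4, -128.6, 70.9]
ee_rot: [0.092, 0.996, -0.0, -0.0]
contact_force: [-0.4, 0.3, -1.2]
gripper_width: 43.0
grasp_force: 61.1
```

Call:
servo_tool([
  [[255, 0, 0, 0.002, 0, 0, 0], [255, 0, 0, 0.002, 0, 0, 0], [255, 0, 0, 0, 0, 0, 0], [255, 0, 0, 0, 0, 0, 0]],
])

```text
clock: 12.25
position: [565.6, -128.6, 67.2]
ee_rot: [0.092, 0.996, 0.0, -0.0]
contact_force: [0.1, -0.2, -0.4]
gripper_width: 42.7
grasp_force: 61.1
```

No force yet, so the rim is over the stud. I'll press on gently.

Call:
servo_tool([
  [[255, 0, 0, 0.001, 0, 0, 0], [255, 0, 0, 0.001, 0, 0, 0], [255, 0, 0, 0.001, 0, 0, 0], [255, 0, 0, 0, 0, 0, 0], [255, 0, 0, 0, 0, 0, 0]],
])

```text
clock: 12.67
position: [566.1, -128.4, 64.5]
ee_rot: [0.092, 0.996, 0.0, 0.0]
contact_force: [1.4, 0.7, 0.7]
gripper_width: 43.0
grasp_force: 61.3
```

Call:
servo_tool([
  [[255, 0, 0, 0.001, 0, 0, 0], [255, 0, 0, 0.001, 0, 0, 0], [255, 0, 0, 0, 0, 0, 0], [255, 0, 0, 0, 0, 0, 0]],
])

```text
clock: 13.0
position: [566.5, -128.1, 63.1]
ee_rot: [0.092, 0.996, 0.0, 0.001]
contact_force: [0.2, 4.0, 4.2]
gripper_width: 42.7
grasp_force: 61.6
```

Call:
servo_tool([
  [[255, 0, 0, 0.001, 0, 0, 0], [255, 0, 0, 0.001, 0, 0, 0], [255, 0, 0, 0, 0, 0, 0], [255, 0, 0, 0, 0, 0, 0]],
])

```text
clock: 13.33
position: [566.6, -128.3, 61.2]
ee_rot: [0.091, 0.996, 0.0, 0.001]
contact_force: [1.0, 3.5, 4.6]
gripper_width: 43.0
grasp_force: 61.6
```

Call:
servo_tool([
  [[255, 0, 0.0003, 0.001, 0, 0, 0], [255, 0, 0, 0.001, 0, 0, 0], [255, 0, 0, 0, 0, 0, 0], [255, 0, 0, 0, 0, 0, 0]],
])

```text
clock: 13.67
position: [566.1, -128.1, 57.7]
ee_rot: [0.092, 0.996, 0.0, 0.0]
contact_force: [3.1, 3.5, -2.0]
gripper_width: 42.5
grasp_force: 61.1
```

Call:
servo_tool([
  [[255, 0, 0, 0.001, 0, 0, 0], [255, 0, 0, 0.001, 0, 0, 0], [255, 0, 0, 0, 0, 0, 0], [255, 0, 0, 0, 0, 0, 0]],
])

```text
clock: 14.0
position: [565.6, -128.1, 55.0]
ee_rot: [0.092, 0.996, 0.0, -0.0]
contact_force: [4.4, 3.0, -6.7]
gripper_width: 42.3
grasp_force: 61.6
```

Call:
servo_tool([
  [[255, 0, 0, 0.001, 0, 0, 0], [255, 0, 0, 0.001, 0, 0, 0], [255, 0, 0, 0, 0, 0, 0], [255, 0, 0, 0, 0, 0, 0]],
])

```text
clock: 14.33
position: [565.3, -128.4, 53.9]
ee_rot: [0.092, 0.996, -0.0, -0.0]
contact_force: [2.6, 3.0, -2.8]
gripper_width: 42.7
grasp_force: 61.8
```

It clicked over: the force turned to a downward pull. Now onto the collar.

Call:
servo_tool([
  [[255, 0, 0, 0.001, 0, 0, 0], [255, 0, 0, 0.001, 0, 0, 0], [255, 0, 0, 0, 0, 0, 0], [255, 0, 0, 0, 0, 0, 0]],
])

```text
clock: 14.67
position: [565.4, -128.5, 53.3]
ee_rot: [0.092, 0.996, -0.0, -0.0]
contact_force: [-1.6, 2.3, 6.0]
gripper_width: 42.7
grasp_force: 62.5
```

Call:
servo_tool([
  [[255, 0, 0, 0.001, 0, 0, 0], [255, 0, 0, 0.001, 0, 0, 0], [255, 0, 0, 0, 0, 0, 0], [255, 0, 0, 0, 0, 0, 0]],
])

```text
clock: 15.0
position: [565.5, -128.5, 53.2]
ee_rot: [0.091, 0.996, -0.0, 0.0]
contact_force: [-4.7, 4.1, 16.0]
gripper_width: 42.7
grasp_force: 63.6
```

Call:
servo_tool([
  [[255, 0, 0, 0.001, 0, 0, 0], [255, 0, 0, 0.001, 0, 0, 0], [255, 0, 0, 0, 0, 0, 0], [255, 0, 0, 0, 0, 0, 0], [255, 0, 0, 0, 0, 0, 0], [255, 0, 0, 0, 0, 0, 0]],
])

```text
clock: 15.5
position: [565.5, -128.5, 53.2]
ee_rot: [0.091, 0.996, -0.001, 0.0]
contact_force: [-8.9, 5.3, 26.8]
gripper_width: 42.7
grasp_force: 64.5
```

```bash
python3 - <<'E'
from h import *
w=cams.get_image('wrist'); s=arm.read_state(); print(s['position'],s['contact_force'],s['gripper_width'],s['clock'])
f=w['frame'].copy()
# held cap disc height check in camera frame, dial prediction
h=cv2.cvtColor(f,cv2.COLOR_BGR2HSV); m=np.zeros(f.shape[:2],np.uint8); r=h[275:360,230:345]; m[275:360,230:345]=(r[...,2]>90)&(r[...,1]<60)
cs=max([k for k in cv2.findContours(m,0,2)[0] if abs(k[:,0,0].mean()-286)<20],key=cv2.contourArea); print(cv2.fitEllipse(cs)[:2])
t=cams.get_image('scene'); cv2.imwrite('pics/end.png',np.hstack([cv2.resize(f,(400,300)),cv2.resize(t['frame'],(400,300))]))
E
```

```text
[ 565.49642515 -128.48615011   53.17312117] [-8.39837589  6.24821418 25.91437925] 42.91948530464453 15.55
((284.733154296875, 316.8642883300781), (52.41612243652344, 60.73615646362305))
```

View pics/end.png

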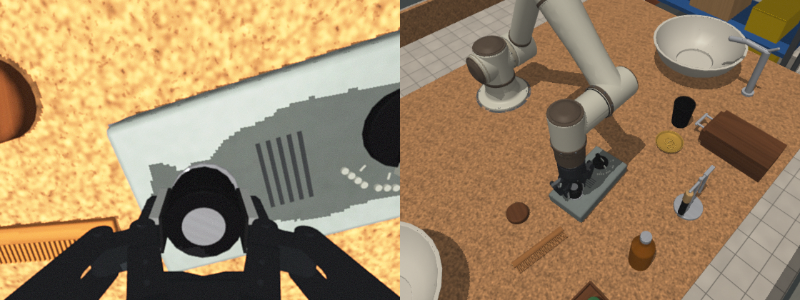

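The cap sits home on the collar: TCP is steady at 53.2, the cap has not slipped in the grip (disc pixel unchanged), and it is pressed with 26 N. The other objects look untouched, so I'm handing in.

```bash
python3 -c "
from bench import ticket
print(ticket.job_done())"
```

```text
the job is handed in; nothing more can be done
None
```

The job is handed in (no verdict was returned): the dial is on three pips, and the cap clicked over the stud and sits on the collar, with the gripper still holding it and pressing down at about 26 N.

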